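# Hang the print scraper back on its peg

### The arm

A 7-joint arm with a two-finger parallel gripper is mounted at the origin on the work surface. World frame = base frame: x ahead of the robot, y to its left, z up, the work surface at z = 0. Lengths are in m, angles in rad, forces in N, time in s.
With the tool pointing down it reaches from about 0.4 to 0.85 m from the base axis. Payload 4.5 kg.
Tool frame: the origin (TCP) lies midway between the tips of the shut fingers; the grasp point (between the pads) lies 19 mm behind it; z points along the fingers, y is the line along which they close (so a half turn about z gives the same grasp; the last joint's range is limited). The gripper opens to 88 mm and grips with 3 to 60 N. Pads are 18 mm wide; open, the fingers measure 123 mm over their backs; the gripper's body (75 mm by 187 mm) begins 45 mm behind the grasp point.
Start: joints at [1.143, 0.689, -0.195, 1.565, 0.157, 0.902, -0.215], TCP at [0.279, -0.56, 0.239] pointing down, gripper open.
Joint ranges: [-3.01, 3.01], [-0.46, 2.08], [-1.47, 1.51], [0.13, 2.56], [-1, 4.14], [0.04, 2.09], [-2.66, 2.66]. Speed limits (rad/s): [2.57, 2.57, 3.14, 3.14, 3.14, 3.14, 3.14].

### API

Orientations are given as a unit quaternion [x, y, z, w].
In Python, from plant import sensors, eyes, finish_job gives the robot as it stands.
- The arm moves only by the tool send_rows, never from a script. Its argument "rows" is text: rows parted by semicolons, each of 4 numbers parted by spaces: the shift along the tool's x, y, z normalised to -1 to 1, where 1 is 30 cm, then the turn about the tool's z normalised to -1 to 1, where 1 is 2 pi rad. A call has 1 to 10 rows; each row is the pose to reach, as a shift and turn from the pose commanded when the call began, along the tool's axes at that moment, turning the shorter way round; what a row does not reach only later rows make up. A row lasts 1/12 s, in which the tool goes at most 41.7 mm and 7.16 degrees, less where a joint would pass 70% of its speed; a pose out of reach is approached as far as the arm can. A call with a number of a shift or a turn outside -1 to 1 is refused whole. A call with a gripper value outside its range is refused whole. "jaw" is the closure, from -1 (fully open) to 1 (shut), set as the call begins (left out, the last holds). The fingers move at their own pace and stop on an object; "force" is the grip in N (left out, the last holds). Time passes only in rows, so rows that repeat a pose let the fingers close. It gives the time, the measured TCP pose, the force, the opening and the grip force at its end, in the units of the state.
- sensors.get_state(): the state, without advancing time (a new reading comes with each control period).
- eyes.snapshot(name): name is "scene" or "side" or "wrist"; returns (picture, depth): 480x640x3 uint8, red, green, blue; 480x640 float32, m along the optical axis (not along the pixel's ray), 0 where there is no reading.
- eyes.calibration(name): a dict with "fov_y" (degrees; the focal length in pixels is half the picture's height over the tangent of half this angle, whatever the lens; pixels are square), "cx", "cy" (the principal point, pixels), "dist_coeffs" ([k1, k2, p1, p2, k3] as OpenCV has them; the pictures are not rectified), "world_from_camera" (4x4, takes a point from camera to world coordinates). Camera axes: x right, y down, z forward; pixel columns grow to the right and rows downward; lengths in m; the calibration is good to about 2 mm. A picture is of the moment at which its call begins: read the wrist's pose just before it. calibration takes no time and is no camera call; for the wrist camera it gives the pose at the moment of the call.
- finish_job(): hands the job in; it is judged then, once.
The state is a dict: "clock": time; "q": joint angles; "qd": joint speeds; "joint_torque": joint torques, N m; "tool_pos": TCP position; "eef_rot": TCP orientation; "contact_force": force on the tool from outside, world axes, zero at the start; "moment": the same for the moment, N m; "opening": opening from 0.0 (shut) to 1.0 (fully open); "finger_force": force on a finger pad.
Only numpy, scipy, OpenCV 4.12 (cv2) and the standard library are available. Lean on these libraries where they do the work, as an engineer would, in place of code of your own. Each camera call takes 0.05 s, during which the arm holds its last target. There are 200 camera calls.

### The job

The print scraper is parked blade-down in the slotted block beside the little tool board. Hang it up by the hole in its handle on the board's one empty peg, so that it is well onto the peg, behind the upturned tip, and hangs freely and still with the blade down. Leave the spool, the jar and the loose screwdriver where they are.

Things in the scene. Friction and masses are not known exactly. Their poses are not given: they have to be found in the camera images.
- scraper: Print scraper, 90 g: steel blade 64 wide (y), 4 thick (x), 50 mm high; red plastic handle 36 wide (y), 16 thick (x), from 60 to 142 mm above the blade edge. A round 22 mm hole runs through the handle along x, centred 124 mm above the blade edge, 7 mm of material beside and above it. Origin: middle of the lower blade edge; z up the handle. Both faces alike.
- scraper_eye (a point): Centre of the hole in the scraper's handle (124 mm up the scraper's z from its origin, mid-thickness); the hole runs along the scraper's x.
- parking_block: Black block, 54 (x) by 110 (y) by 50 mm high, fixed to the table. The blade stands loosely in its slot, 6 mm wide in x, 70 mm long in y, 38 mm deep (slot floor 12 mm above the table), and draws out straight up. Origin: centre of underside.
- tool_board: Low white standing pegboard, fixed: panel 360 wide (y), 12 thick (x), 215 mm high; plywood foot 12 mm thick reaching 90 mm out in front. Origin: mid-panel at table height; front looks to its own -x. Three holders on the front, 90 mm apart, all 190 mm above the table, in an order that changes.
- peg: The empty peg: one plain level steel bar, 8 mm diameter, 190 mm above the table, straight out of the board along its own -x for 55 mm, then an upturned tip (axis rises 4 mm in 5 mm; 64 mm out in all). A 3 mm thick, 22 by 30 mm plate at its root. Origin: on the bar axis at the board face; z up.
- cutter_holder: Two short prongs carrying red-handled cutters (fixed, occupied), about 40 mm wide, out to 35 mm from the board, from 24 mm above to 106 mm below its origin. Origin at the board's face.
- driver_holder: Small black ledge with a red-handled screwdriver standing in it (fixed, occupied), 34 mm wide, out to 38 mm from the board, from 25 mm above to 100 mm below its origin. Origin at the board's face.
- spool: Small black filament spool lying flat, 90 mm diameter, 38 mm high, bystander. Origin: centre of underside.
- jar: Grey jar with lid, 48 mm diameter, 70 mm high, bystander. Origin: centre of underside.
- driver: Loose screwdriver lying on the table, 160 mm long along its x, bystander.
Mind the look-alikes: they are no part of the job. Leave any green look-alike of the scraper alone.

How it is judged:
By the outcome, as a careful person would: the job done as asked, in the order asked, and still so for the second after the job is handed in, with the robot touching nothing.
It also fails if it takes over 50 s, if anything falls off the work surface, if the arm or the gripper's body presses on something with over 40 N, if the wrist force passes 120 N, or if a joint passes its speed limit or range.

## Working session

There is one attempt and no reset: what is moved stays moved. The work goes in short steps, Python scripts to look and compute and a tool call to move; the robot and the scene stay as the last step left them, time stands still between calls to the robot, and variables do not carry over. Pictures are saved under pics/ and viewed, at most 10 in all, crops included, and the job is handed in when it is done.

Besides the shell and the picture viewer there is one more tool, called after ">>>" as a command line: name --argument value ..., lists and objects as JSON in quotes. send_rows: Moves the arm, as the interface text tells. Scaled input: -1 to 1 covers 30 cm each way for a shift and 2 pi rad each way for a turn. Its arguments: {"type":"object","properties":{"rows":{"type":"string"},"jaw":{"type":"number"},"force":{"type":"number"}},"required":["rows"]}

```bash
mkdir -p pics; cat > h.py <<'E'
import numpy as np,cv2
from plant import sensors,eyes,finish_job
def snap(n):
    c=eyes.calibration(n); p,d=eyes.snapshot(n); np.savez(f'{n}.npz',p=p,d=d,T=np.array(c['world_from_camera']),k=np.array([240/np.tan(np.radians(c['fov_y']/2)),c['cx'],c['cy']]),dc=np.array(c['dist_coeffs'],float)); return p,d
def cloud(n):
    z=np.load(f'{n}.npz'); f,cx,cy=z['k']; K=np.array([[f,0,cx],[0,f,cy],[0,0,1]])
    v,u=np.mgrid[0:480,0:640]; uv=np.stack([u,v],-1).reshape(-1,1,2).astype(np.float64)
    n_=cv2.undistortPoints(uv,K,z['dc']).reshape(480,640,2)
    d=z['d'].astype(float); X=np.dstack([n_*d[...,None],d]); W=X@z['T'][:3,:3].T+z['T'][:3,3]; W[d==0]=np.nan
    return z['p'],W
E
python3 - <<'E'
from h import *
print(sensors.get_state())
for n in('scene','side'):
    p,d=snap(n); cv2.imwrite(f'pics/{n}.png',p[...,::-1]); print(n,eyes.calibration(n))
E
```

```text
{'clock': 0.0, 'q': array([ 1.14279666,  0.69001304, -0.19451727,  1.56630511,  0.15727602,
        0.90249681, -0.21511778]), 'qd': array([-1.52810272e-05,  1.00909582e-03, -3.23475374e-04,  1.79810715e-03,
        6.43401998e-04,  6.56156820e-04, -8.86440185e-04]), 'joint_torque': array([ 4.14246288e-04, -5.27559721e+01, -1.26613598e+00, -1.53432387e+01,
       -5.26123226e-02,  6.59403144e-03,  1.37536827e-04]), 'tool_pos': array([ 0.2781633 , -0.55899784,  0.23790235]), 'eef_rot': array([ 9.73454786e-01,  2.28877565e-01, -2.61801324e-04, -8.78504735e-04]), 'contact_force': array([-0.727731  , -0.15843788, -0.02435852]), 'moment': array([-0.01128834, -0.03119978,  0.0233422 ]), 'finger_force': 0.0, 'opening': 0.9981078673338973}
scene {'fov_y': 52.40674051022409, 'cx': 320.8154297405715, 'cy': 242.34175380296423, 'dist_coeffs': array([0.0455405, 0.       , 0.       , 0.       , 0.       ]), 'world_from_camera': array([[ 0.36858528,  0.7072539 , -0.60327176,  1.20093829],
       [ 0.92959311, -0.27956066,  0.24021341, -0.28357646],
       [ 0.00124082, -0.6493364 , -0.76050029,  0.9531822 ],
       [ 0.        ,  0.        ,  0.        ,  1.        ]])}
side {'fov_y': 48.42170834323834, 'cx': 311.1303409716345, 'cy': 245.14057941127595, 'dist_coeffs': array([-0.13314303,  0.        ,  0.        ,  0.        ,  0.        ]), 'world_from_camera': array([[-0.68595909, -0.54751408,  0.47925824,  0.0451297 ],
       [-0.72745295,  0.50108071, -0.46875402,  0.49464436],
       [ 0.01650237, -0.6701839 , -0.7420116 ,  0.97741943],
       [ 0.        ,  0.        ,  0.        ,  1.        ]])}
```

View pics/scene.png

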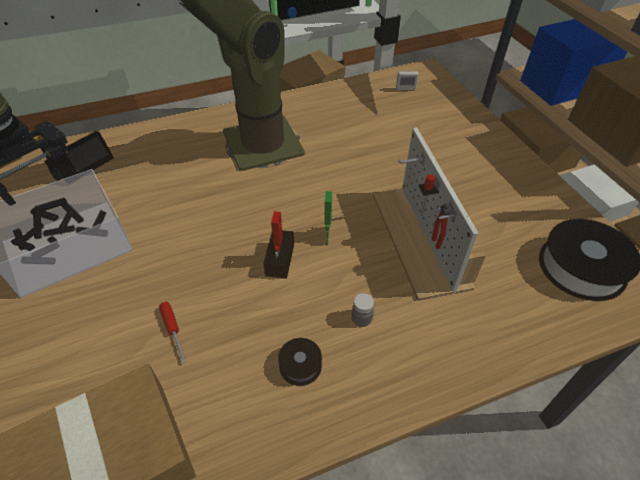

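View pics/side.png

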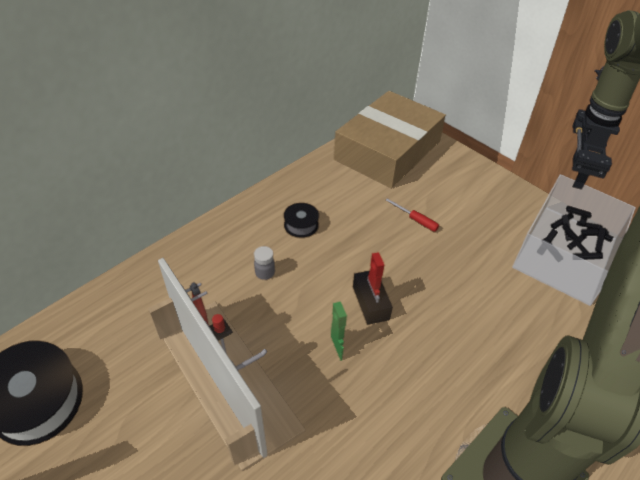

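Candidates for the scraper: the red handle in the black block at scene (277,230), the green look-alike at (328,212), the cutters at (440,230), the board screwdriver at (430,183) and the loose driver at (168,318). By the description it is the one at (277,230). The empty peg is at scene (408,160) and side (252,358). I'll check both in a crop and measure them.

```bash
python3 - <<'E'
from h import *
a=cv2.imread('pics/scene.png');b=cv2.imread('pics/side.png')
r=lambda im,x,y,w,h:cv2.resize(im[y:y+h,x:x+w],(400,300),interpolation=cv2.INTER_CUBIC)
cv2.imwrite('pics/crop.png',np.vstack([np.hstack([r(a,240,195,120,90),r(a,380,120,120,90)]),np.hstack([r(b,320,240,120,90),r(b,180,310,120,90)])]))
for n in('scene','side'):
    p,W=cloud(n); q=p.astype(int); red=(q[...,0]>110)&(q[...,1]<60)&(q[...,2]<60)
    # scraper handle
    u0,u1,v0,v1=(262,290,205,250) if n=='scene' else (362,390,245,290)
    m=np.zeros(red.shape,bool); m[v0:v1,u0:u1]=1; m&=red&(W[...,2]>.05); P=W[m]
    print(n,'handle',len(P),np.nanmin(P,0),np.nanmax(P,0),np.nanmean(P,0))
    t=P[P[:,2]>np.nanmax(P[:,2])-.006]; print('top',len(t),t.mean(0)); rc=cv2.minAreaRect(P[:,:2].astype(np.float32)*1000); print(rc)
    rc=cv2.minAreaRect(t[:,:2].astype(np.float32)*1000); print(rc)
    np.set_printoptions(precision=4,suppress=True)
    for nm,px in ({'board':[(420,185),(460,265),(413,150),(475,235),(415,132)],'peg':[(401,161),(405,161),(410,160),(415,159)],'block':[(272,265),(284,262)],'jar':[(363,300)]} if n=='scene' else {'peg':[(264,352),(260,354),(255,356),(250,359),(245,362)],'board':[(163,265),(262,410),(210,335)],'block':[(360,280),(380,310)]}).items():
        for u,v in px: print(nm,u,v,W[v,u])
    g=(q[...,1]>80)&(q[...,0]<70)&(q[...,2]<80)&(W[...,2]>.02)&(W[...,2]<.3)&(W[...,0]>.3); print('green',np.nanmedian(W[g],0),np.nanmin(W[g],0),np.nanmax(W[g],0))
E
```

```text
scene handle 105 [ 0.44363593 -0.11113345  0.07214214] [ 0.48166976 -0.08338288  0.15785548] [ 0.46116566 -0.09714974  0.13995428]
top 62 [ 0.45985487 -0.09827812  0.15425377]
((461.3818359375, -99.18992614746094), (14.354484558105469, 44.68174362182617), 61.31111145019531)
((460.74029541015625, -98.98981475830078), (13.709428787231445, 35.445770263671875), 58.451419830322266)
board 420 185 [0.512  0.2365 0.1824]
board 460 265 [0.7022 0.2429 0.1069]
board 413 150 [0.375  0.2958 0.1639]
board 475 235 [0.7097 0.2462 0.2128]
board 415 132 [0.3679 0.2969 0.2139]
peg 401 161 [0.4343 0.2262 0.1961]
peg 405 161 [0.4363 0.236  0.1946]
peg 410 160 [0.439  0.2477 0.1961]
peg 415 159 [0.4378 0.2621 0.1938]
block 272 265 [ 0.5059 -0.13    0.0482]
block 284 262 [ 0.5092 -0.1013  0.05  ]
jar 363 300 [0.6882 0.0186 0.0735]
green [0.4349 0.0405 0.1414] [0.4162 0.026  0.0226] [0.4619 0.0542 0.1457]
side handle 284 [ 0.4384 -0.1238  0.0519] [ 0.4902 -0.0815  0.1578] [ 0.457  -0.0937  0.127 ]
top 92 [ 0.4561 -0.0978  0.1546]
((466.7787780761719, -103.78473663330078), (17.18294334411621, 60.86137771606445), 58.86525344848633)
((456.4953308105469, -98.05323791503906), (15.366931915283203, 36.264617919921875), 57.298858642578125)
peg 264 352 [0.4279 0.2248 0.1953]
peg 260 354 [0.4292 0.2324 0.1957]
peg 255 356 [0.4323 0.2407 0.1949]
peg 250 359 [0.434  0.2502 0.1939]
peg 245 362 [0.4355 0.2598 0.1933]
board 163 265 [0.6879 0.2519 0.2154]
board 262 410 [0.4202 0.2487 0.0155]
board 210 335 [0.5033 0.278  0.2167]
block 360 280 [ 0.4945 -0.0989  0.0513]
block 380 310 [ 0.4125 -0.0752  0.0445]
green [0.4135 0.0494 0.0721] [0.3984 0.0291 0.0205] [0.4522 0.0568 0.1379]
```

View pics/crop.png

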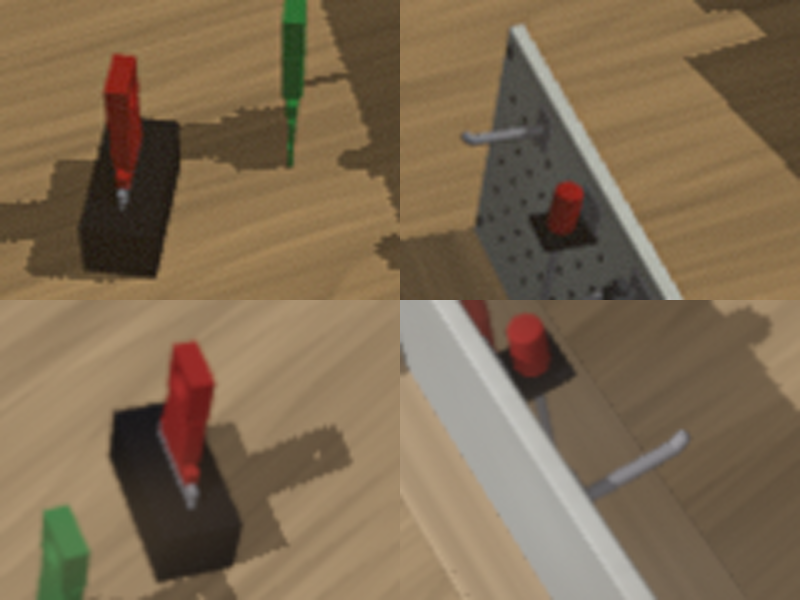

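The crop confirms it: the red scraper with its hole stands in the slotted block, the green one is separate, and the empty peg is the outermost holder. Next I'll fit the board plane and peg line, and work out the first move.

```bash
cat >> h.py <<'E'
np.set_printoptions(precision=4,suppress=True)
from scipy.spatial.transform import Rotation as Ro
def plan(target,yaw_y=None):
    """row numbers for TCP target (world) and tool-y world angle (deg), from present pose"""
    s=sensors.get_state(); R=Ro.from_quat(s['eef_rot']).as_matrix()
    sh=R.T@(np.array(target)-s['tool_pos'])/.3; t=0
    cur=np.degrees(np.arctan2(R[1,1],R[0,1]))
    if yaw_y is not None:
        t=-((yaw_y-cur+90)%180-90)/360
    print('tcp',s['tool_pos'],'tool y deg',cur,'z',R[:,2],'shift',sh,'turn',t,'clock',s['clock'])
E
python3 - <<'E'
from h import *
for n in('scene','side'):
    p,W=cloud(n); ok=~np.isnan(W[...,0])
    B=W[ok&(W[...,2]>.03)&(W[...,2]<.205)&(W[...,0]>.36)&(W[...,0]<.72)&(W[...,1]>.24)&(W[...,1]<.31)]
    t=W[ok&(W[...,2]>.212)&(W[...,2]<.219)&(W[...,0]>.34)&(W[...,0]<.75)&(W[...,1]>.22)&(W[...,1]<.33)]
    print(n,'top edge',cv2.minAreaRect((t[:,:2]*1000).astype(np.float32)),len(t))
    if n=='scene':
        best=0
        for k in range(300):
            i=np.random.choice(len(B),2); d=(B[i[1]]-B[i[0]])[:2]; 
            if np.hypot(*d)<.1: continue
            nn=np.array([-d[1],d[0]])/np.hypot(*d); e=abs((B[:,:2]-B[i[0],:2])@nn)<.002
            if e.sum()>best: best=e.sum();I=e
        l=cv2.fitLine(B[I][:,:2].astype(np.float32),cv2.DIST_L2,0,.01,.01).ravel(); print('front',best,len(B),l,np.degrees(np.arctan2(l[1],l[0])))
    q=p.astype(int)
    m=ok&(W[...,2]>.180)&(W[...,2]<.205)&(W[...,0]>.40)&(W[...,0]<.46)&(W[...,1]>.20)&(W[...,1]<.268)
    P=W[m]; l=cv2.fitLine(P.astype(np.float32),cv2.DIST_L2,0,.01,.01).ravel(); print('peg',len(P),l,P.min(0),P.max(0),np.degrees(np.arctan2(l[1],l[0])))
plan([.445,-.13,.30],-32)
print(eyes.calibration('wrist'))
E
```

```text
scene top edge ((528.247802734375, 261.0898742675781), (42.972251892089844, 363.1017761230469), 80.99395751953125) 690
front 3078 4227 [ 0.988  -0.1543  0.5567  0.2663] -8.87353
peg 67 [ 0.1738  0.9842 -0.0346  0.4368  0.2437  0.193 ] [0.4287 0.2179 0.1865] [0.4431 0.2679 0.1982] 79.98674
side top edge ((526.160888671875, 260.0338134765625), (42.62068176269531, 359.8934020996094), 81.13432312011719) 1331
peg 137 [ 0.1605  0.9846 -0.0695  0.4309  0.2444  0.1938] [0.4254 0.2198 0.1876] [0.4395 0.2675 0.2008] 80.74297
tcp [ 0.2781 -0.5591  0.238 ] tool y deg -63.54136853983232 z [-0.0009  0.0014 -1.    ] shift [ 1.1352 -1.0329 -0.2052] turn -0.08761491261064533 clock 0.1
{'fov_y': 70.27375531499929, 'cx': 321.0086976840985, 'cy': 240.73155883472944, 'dist_coeffs': array([-0.0048,  0.    ,  0.    ,  0.    ,  0.    ]), 'world_from_camera': array([[ 0.4454, -0.8493, -0.2835,  0.3513],
       [-0.8953, -0.423 , -0.1393, -0.5231],
       [-0.0016,  0.3159, -0.9488,  0.3835],
       [ 0.    ,  0.    ,  0.    ,  1.    ]])}
```

>>> send_rows --rows "0.61 -0.555 -0.205 -0.0876;0.61 -0.555 -0.205 -0.0876;0.61 -0.555 -0.205 -0.0876;0.61 -0.555 -0.205 -0.0876;0.61 -0.555 -0.205 -0.0876;0.61 -0.555 -0.205 -0.0876;0.61 -0.555 -0.205 -0.0876" --jaw -1 --force 30

```text
clock: 0.68
tool_pos: [0.3721, -0.3215, 0.302]
eef_rot: [0.872, 0.49, 0.002, -0.0]
contact_force: [-0.4, 0.3, 0.3]
opening: 0.999
finger_force: 0.0
```

```bash
python3 -c "
from h import *
plan([.458,-.098,.30],-32)"
```

```text
tcp [ 0.3721 -0.3215  0.302 ] tool y deg -31.360969770731867 z [ 0.004   0.0026 -1.    ] shift [ 0.7853 -0.1433  0.0098] turn 0.0017750839701892495 clock 0.6833
```

>>> send_rows --rows "0.785 -0.143 0.01 0;0.785 -0.143 0.01 0;0.785 -0.143 0.01 0;0.785 -0.143 0.01 0;0.785 -0.143 0.01 0;0.785 -0.143 0.01 0;0.785 -0.143 0.01 0;0.785 -0.143 0.01 0;0.785 -0.143 0.01 0"

```text
clock: 1.43
tool_pos: [0.456, -0.1075, 0.2969]
eef_rot: [0.875, 0.484, -0.001, 0.0]
contact_force: [0.1, -0.4, -0.6]
opening: 0.998
finger_force: 0.0
```

```bash
python3 - <<'E'
from h import *
p,d=snap('wrist'); cv2.imwrite('pics/w1.png',p[...,::-1]); p,W=cloud('wrist'); q=p.astype(int)
red=(q[...,0]>90)&(q[...,1]<60)&(q[...,2]<60)
t=W[red&(abs(W[...,2]-.154)<.006)&(abs(W[...,0]-.46)<.05)&(abs(W[...,1]+.1)<.05)]
print(len(t),t.mean(0),cv2.minAreaRect((t[:,:2]*1000).astype(np.float32)))
b=W[(abs(W[...,2]-.05)<.004)&(abs(W[...,0]-.46)<.1)&(abs(W[...,1]+.1)<.1)]
print(len(b),cv2.minAreaRect((b[:,:2]*1000).astype(np.float32)))
plan([.458,-.098,.30],-32)
E
```

```text
775 [ 0.4581 -0.0978  0.1532] ((457.9250183105469, -98.41427612304688), (16.255952835083008, 35.789825439453125), 61.06962966918945)
3173 ((458.85858154296875, -98.87100219726562), (54.29969787597656, 110.17848205566406), 61.145381927490234)
tcp [ 0.4558 -0.1082  0.2969] tool y deg -32.14471258001758 z [-0.0013 -0.001  -1.    ] shift [ 0.0325 -0.0119 -0.0104] turn -0.0004019793889377294 clock 1.4833
```

View pics/w1.png

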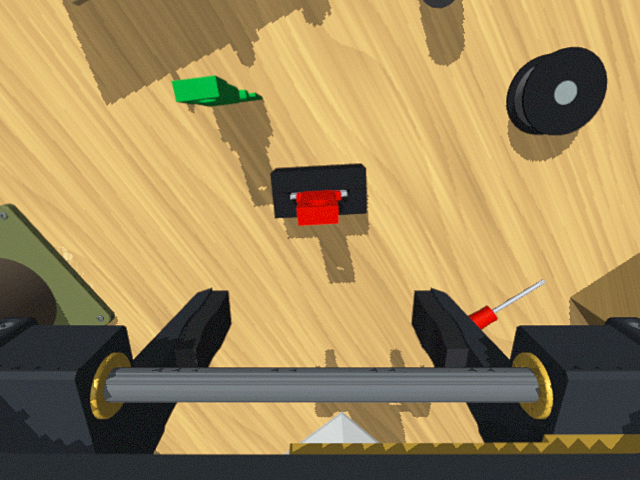

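The wrist view shows the red handle at (318,208) in the block at (320,190). The handle centre is (0.458,-0.0985) and its wide axis lies at -28.9°. I'll go down to grasp.

```bash
python3 -c "
from h import *
plan([.4583,-.0985,.118],-28.9)"
```

```text
tcp [ 0.4558 -0.1082  0.2969] tool y deg -32.14471258001758 z [-0.0013 -0.001  -1.    ] shift [ 0.0325 -0.0098  0.5962] turn -0.009013090500048865 clock 1.4833
```

>>> send_rows --rows "0.033 -0.01 0.2 -0.009;0.033 -0.01 0.2 -0.009;0.033 -0.01 0.2 -0.009;0.033 -0.01 0.2 -0.009"

```text
clock: 1.82
tool_pos: [0.4583, -0.098, 0.2368]
eef_rot: [0.861, 0.508, -0.001, -0.0]
contact_force: [-0.1, 0.2, 0.4]
opening: 1.001
finger_force: 0.0
```

```bash
python3 -c "
from h import *
plan([.4583,-.0985,.118],-28.9)"
```

```text
tcp [ 0.4583 -0.098   0.2368] tool y deg -28.90421074973335 z [-0.0025 -0.0004 -1.    ] shift [-0.001   0.0016  0.3961] turn -1.1696527037072555e-05 clock 1.8167
```

>>> send_rows --rows "0 0.001 0.15 0;0 0.001 0.28 0;0 0.001 0.36 0;0 0.001 0.395 0;0 0.001 0.395 0;0 0.001 0.395 0"

```text
clock: 2.32
tool_pos: [0.4605, -0.0977, 0.1196]
eef_rot: [0.861, 0.509, 0.0, 0.001]
contact_force: [0.8, 0.6, 0.7]
opening: 0.999
finger_force: 0.0
```

>>> send_rows --rows "0 0 0 0;0 0 0 0;0 0 0 0;0 0 0 0;0 0 0 0;0 0 0 0;0 0 0 0;0 0 0 0" --jaw 1 --force 30

```text
clock: 2.98
tool_pos: [0.4595, -0.0966, 0.1187]
eef_rot: [0.861, 0.509, -0.0, 0.0]
contact_force: [-0.6, 0.5, 1.2]
opening: 0.421
finger_force: 0.4
```

```bash
python3 -c "
from h import *
plan([.4583,-.0985,.118],-28.9)"
```

```text
tcp [ 0.4595 -0.0966  0.1187] tool y deg -28.760250098858453 z [ 0.     -0.0001 -1.    ] shift [-0.0074 -0.0006  0.0025] turn 0.00038819416983761654 clock 2.9833
```

>>> send_rows --rows "0 0 0 0;0 0 0 0;0 0 0 0;0 0 0 0;0 0 -0.05 0;0 0 -0.1 0;0 0 -0.15 0;0 0 -0.2 0"

```text
clock: 3.65
tool_pos: [0.4592, -0.0966, 0.1792]
eef_rot: [0.861, 0.509, -0.0, -0.0]
contact_force: [0.3, -0.0, -1.2]
opening: 0.409
finger_force: 30.0
```

```bash
python3 -c "
from h import *
s=sensors.get_state();print(s['finger_force'],s['opening'],s['contact_force'])
plan([.4583,-.0985,.285],-28.9)"
```

```text
29.994219057261944 0.40909462834786303 [ 0.3496 -0.0268 -1.1586]
tcp [ 0.4592 -0.0966  0.1792] tool y deg -28.759462968687217 z [-0.0009  0.0001 -1.    ] shift [-0.007   0.0003 -0.3528] turn 0.00039038064253552485 clock 3.65
```

>>> send_rows --rows "0 0 -0.12 0;0 0 -0.24 0;0 0 -0.34 0;0 0 -0.37 0;0 0 -0.37 0"

```text
clock: 4.07
tool_pos: [0.4608, -0.0968, 0.2916]
eef_rot: [0.861, 0.509, 0.002, 0.002]
contact_force: [-1.2, 0.4, -0.8]
opening: 0.406
finger_force: 30.0
```

```bash
python3 -c "
from h import *
plan([.421,.161,.29],-8.9)"
```

```text
tcp [ 0.4608 -0.0968  0.2916] tool y deg -28.794773065988224 z [ 0.0049 -0.001  -1.    ] shift [ 0.6893 -0.5301  0.0039] turn -0.05526325851663398 clock 4.0667
```

>>> send_rows --rows "0.08 -0.06 0 -0.01;0.17 -0.13 0 -0.02;0.26 -0.2 0 -0.03;0.36 -0.27 0 -0.04;0.45 -0.34 0 -0.05;0.54 -0.41 0 -0.055;0.62 -0.48 0 -0.055;0.69 -0.53 0 -0.055;0.69 -0.53 0 -0.055;0.69 -0.53 0 -0.055"

```text
clock: 4.9
tool_pos: [0.4184, 0.162, 0.288]
eef_rot: [0.759, 0.651, -0.002, -0.001]
contact_force: [-0.3, 0.1, -1.4]
opening: 0.406
finger_force: 30.0
```

>>> send_rows --rows "0 0 0 0;0 0 0 0"

```text
clock: 5.07
tool_pos: [0.4195, 0.1594, 0.2887]
eef_rot: [0.761, 0.649, -0.001, 0.0]
contact_force: [0.2, -0.5, -1.7]
opening: 0.412
finger_force: 30.0
```

```bash
python3 - <<'E'
from h import *
p,d=snap('wrist'); cv2.imwrite('pics/w2.png',p[...,::-1]); p,W=cloud('wrist')
plan([.421,.161,.29],-8.9)
m=(W[...,2]>.175)&(W[...,2]<.205)&(W[...,0]>.40)&(W[...,0]<.47)&(W[...,1]>.20)&(W[...,1]<.272)
P=W[m]; print('peg',len(P)); 
for a in np.arange(.205,.27,.01):
    s=P[(P[:,1]>=a)&(P[:,1]<a+.01)]; print(len(s),s.mean(0) if len(s) else 0, s[:,0].min() if len(s) else 0,s[:,0].max() if len(s) else 0, s[:,2].max() if len(s) else 0)
E
```

```text
tcp [0.4197 0.1595 0.2889] tool y deg -9.112169636241285 z [-0.0015 -0.0016 -1.    ] shift [ 0.0056  0.0035 -0.0036] turn -0.0005893601006702356 clock 5.1167
peg 997
0 0 0 0 0
64 [0.4295 0.2231 0.1963] 0.42570009854401136 0.4333912262563591 0.1986779527191928
187 [0.4304 0.23   0.1937] 0.42590476087549606 0.43491640402240545 0.19762900079182635
191 [0.432  0.24   0.1926] 0.42753718780385686 0.43648665706823875 0.19481678429449817
192 [0.4336 0.25   0.1925] 0.42909922573622733 0.4380668646105321 0.19477949942064762
206 [0.4352 0.2601 0.1926] 0.43083214668281455 0.4396046262986414 0.1955718943943936
157 [0.4362 0.2686 0.1926] 0.4317693046512473 0.4407443592430932 0.19476835534348944
```

View pics/w2.png

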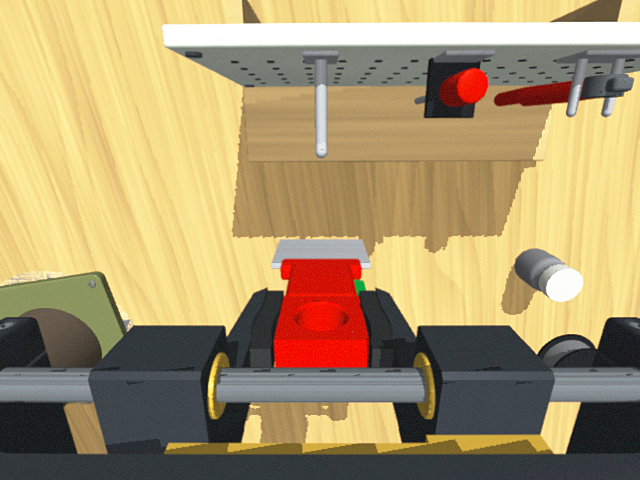

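The wrist view shows the empty peg at (320,60)-(322,150), and the scraper is held with its hole at (320,318). Next I'll measure the scraper's pose in the hand.

```bash
python3 - <<'E'
from h import *
p,W=cloud('wrist'); q=p.astype(int); s=sensors.get_state()
R=Ro.from_quat(s['eef_rot']).as_matrix()
red=(q[...,0]>90)&(q[...,1]<70)&(q[...,2]<70); red[:250]=0; red[390:]=0; red[:,:250]=0; red[:,390:]=0
L=(W-s['tool_pos'])@R
P=L[red]; top=P[P[:,2]<np.nanpercentile(P[:,2],5)+.004]
print('top z(tool)',np.nanmedian(top[:,2]),top.mean(0),cv2.minAreaRect((top[:,:2]*1000).astype(np.float32)),len(top))
f=L[red&(np.arange(480)[:,None]<290)]
f=P[(P[:,0]>top[:,0].max()-.004)&(P[:,2]>top[:,2].max()+.003)]
A=np.c_[f[:,1:],np.ones(len(f))]; print('front face x=a y+b z+c',np.linalg.lstsq(A,f[:,0],rcond=None)[0],len(f))
E
```

```text
top z(tool) -0.034515950733375225 [ 0.001  -0.0008 -0.0355] ((9.115297317504883, -0.7011013031005859), (33.404998779296875, 35.76528549194336), 0.028161663562059402) 3068
front face x=a y+b z+c [0. 0. 0.] 0
```

```bash
python3 - <<'E'
from h import *
p,W=cloud('wrist'); q=p.astype(int); s=sensors.get_state()
R=Ro.from_quat(s['eef_rot']).as_matrix()
red=(q[...,0]>90)&(q[...,1]<70)&(q[...,2]<70); red[:250]=0; red[390:]=0; red[:,:250]=0; red[:,390:]=0
P=((W-s['tool_pos'])@R)[red]
print('top',np.percentile(P[:,2],[1,10,25]),'xrange',P[:,0].min(),P[:,0].max())
for z in np.arange(-.036,.05,.006):
    a=P[(P[:,2]>=z)&(P[:,2]<z+.006)&(abs(P[:,1]+.001)<.017)]
    if len(a): print(round(z,3),len(a),'x med/max',np.median(a[:,0]),np.percentile(a[:,0],95),'y',a[:,1].min(),a[:,1].max())
E
```

```text
top [nan nan nan] xrange nan nan
-0.036 2998 x med/max 0.0009248282190039058 0.005740676423876866 y -0.017997054795069814 0.015998140074750852
-0.03 509 x med/max 0.005362199972857844 0.005947007877165133 y -0.017960669399753302 0.01588024370732039
-0.024 232 x med/max 0.005346443164696414 0.005924795793759938 y -0.017982171883882285 0.01595335969061303
-0.018 296 x med/max 0.005222028076336641 0.005915172543116737 y -0.017986065402087963 0.015963697090967868
-0.012 1109 x med/max 0.0014156552895905987 0.005708145241362282 y -0.01788963603674202 0.01598728219422296
-0.006 701 x med/max 0.005150919345893449 0.0058643907854618905 y -0.017965259258927092 0.01589788437350391
-0.0 392 x med/max 0.00529298130525162 0.005863908496281149 y -0.017958846675446023 0.015891483928394266
0.006 362 x med/max 0.005403811313519651 0.005852871005261887 y -0.017665709563860803 0.015972673059379692
0.012 330 x med/max 0.005380652603810026 0.005912860931209922 y -0.01787070324296319 0.015915022929678634
0.018 289 x med/max 0.005385710356828611 0.005895956956785336 y -0.01780877085552664 0.01572517076230446
0.024 271 x med/max 0.005442678785312767 0.005822278282412252 y -0.0179906951254565 0.015853046271312263
0.03 245 x med/max 0.005415604281181501 0.005889642034121567 y -0.017848849694869395 0.015988900702286125
0.036 233 x med/max 0.005415899038543621 0.005828253859384971 y -0.017909376548881865 0.015912981793522823
0.042 73 x med/max 0.005318615031669501 0.005816774512453942 y -0.017513070825262354 0.01594036892436564
0.048 73 x med/max 0.002499156862595234 0.0028397084596736735 y -0.01770548918279728 0.015903961387108978
```

```bash
python3 -c "
from h import *
plan([.4211,.1675,.1748],-9)"
```

```text
tcp [0.4197 0.1595 0.2889] tool y deg -9.112169636241285 z [-0.0015 -0.0016 -1.    ] shift [0.0277 0.0009 0.3803] turn -0.00031158232289247364 clock 5.1167
```

>>> send_rows --rows "0.028 0.001 0.1 0;0.028 0.001 0.2 0;0.028 0.001 0.29 0;0.028 0.001 0.35 0;0.028 0.001 0.38 0;0.028 0.001 0.38 0;0.028 0.001 0.38 0;0.028 0.001 0.38 0"

```text
clock: 5.78
tool_pos: [0.422, 0.1693, 0.1763]
eef_rot: [0.761, 0.649, 0.001, 0.0]
contact_force: [-0.1, -0.5, -1.1]
opening: 0.407
finger_force: 30.0
```

```bash
python3 - <<'E'
from h import *
p,d=snap('side'); cv2.imwrite('pics/s2.png',cv2.resize(p[240:450,160:440,::-1],(800,600),interpolation=cv2.INTER_CUBIC))
plan([.4211,.1675,.1748],-9); plan([.4354,.257,.1748],-9)
E
```

```text
tcp [0.4221 0.1695 0.1765] tool y deg -9.022667186663025 z [ 0.0016  0.0007 -1.    ] shift [-0.007  -0.0022  0.0056] turn -6.2964407397301e-05 clock 5.8333
tcp [0.4221 0.1695 0.1765] tool y deg -9.022667186663025 z [ 0.0016  0.0007 -1.    ] shift [ 0.2951 -0.0019  0.0059] turn -6.2964407397301e-05 clock 5.8333
```

View pics/s2.png

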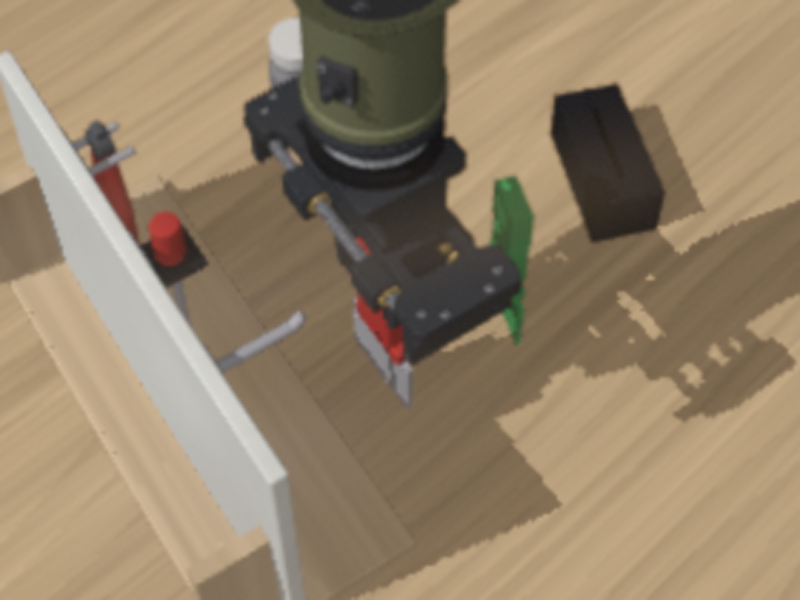

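The side view shows the scraper in line with the peg (tip at crop (298,320)) and clear of the green one. I'll insert slowly.

>>> send_rows --rows "0.03 -0.002 0.005 0;0.06 -0.002 0.005 0;0.09 -0.002 0.005 0;0.12 -0.002 0.005 0;0.15 -0.002 0.005 0;0.17 -0.002 0.005 0;0.17 -0.002 0.005 0;0.17 -0.002 0.005 0"

```text
clock: 6.5
tool_pos: [0.4286, 0.2203, 0.1741]
eef_rot: [0.76, 0.65, -0.0, 0.0]
contact_force: [-0.3, -0.7, -1.0]
opening: 0.405
finger_force: 30.0
```

```bash
python3 - <<'E'
from h import *
p,d=snap('wrist'); cv2.imwrite('pics/w3.png',p[...,::-1])
plan([.4354,.257,.1748],-9)
E
```

```text
tcp [0.4285 0.2197 0.1741] tool y deg -8.963050420522514 z [-0.0004 -0.0009 -1.    ] shift [ 0.1264  0.0032 -0.0026] turn 0.00010263772077081512 clock 6.55
```

View pics/w3.png

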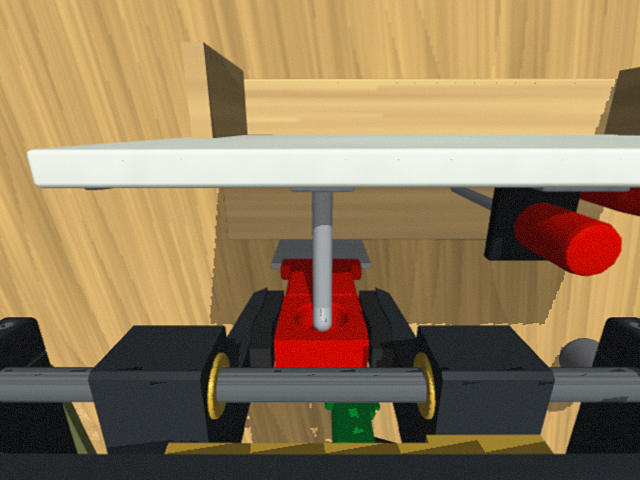

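The peg tip at (322,325) is lined up with the hole mouth, and there is no contact force. I'll continue.

>>> send_rows --rows "0.02 0.001 -0.002 0;0.04 0.002 -0.002 0;0.06 0.002 -0.002 0;0.08 0.003 -0.002 0;0.1 0.003 -0.002 0;0.12 0.003 -0.002 0;0.127 0.003 -0.002 0;0.127 0.003 -0.002 0;0.127 0.003 -0.002 0"

```text
clock: 7.3
tool_pos: [0.4354, 0.2574, 0.1747]
eef_rot: [0.76, 0.65, -0.0, 0.0]
contact_force: [1.1, -1.0, -1.4]
opening: 0.406
finger_force: 30.0
```

```bash
python3 - <<'E'
from h import *
p,d=snap('wrist'); cv2.imwrite('pics/w4.png',p[...,::-1])
p,d=snap('side'); print(sensors.get_state()['contact_force'])
plan([.4354,.257,.1748],-9)
E
```

```text
[-0.0843 -0.5826 -1.4165]
tcp [0.4355 0.257  0.1747] tool y deg -8.987629518869591 z [-0.0002 -0.0007 -1.    ] shift [ 0.     -0.0002 -0.0002] turn 3.436244758445481e-05 clock 7.4
```

View pics/w4.png

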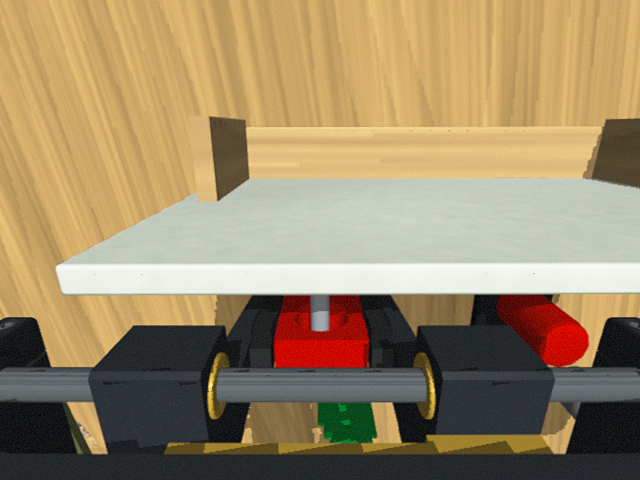

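>>> send_rows --rows "0 0 0.01 0;0 0 0.018 0;0 0 0.024 0;0 0 0.027 0;0 0 0.027 0;0 0 0.027 0"

```text
clock: 7.9
tool_pos: [0.4355, 0.2575, 0.1666]
eef_rot: [0.76, 0.65, -0.0, 0.0]
contact_force: [0.8, -0.8, -1.5]
opening: 0.402
finger_force: 30.0
```

```bash
python3 -c "
from h import *
print(sensors.get_state()['contact_force']);plan([.4354,.257,.166],-9)"
```

```text
[ 0.7911 -0.8183 -1.5494]
tcp [0.4355 0.2575 0.1666] tool y deg -8.96308172666674 z [-0.0002 -0.0002 -1.    ] shift [-0.0016 -0.0001  0.002 ] turn 0.00010255075925904577 clock 7.9
```

>>> send_rows --rows "0 0 0.003 0;0 0 0.005 0;0 0 0.005 0"

```text
clock: 8.15
tool_pos: [0.4357, 0.2576, 0.1655]
eef_rot: [0.76, 0.65, 0.0, 0.0]
contact_force: [-0.8, -0.8, 2.9]
opening: 0.405
finger_force: 30.0
```

>>> send_rows --rows "0 0 0 0;0 0 0 0;0 0 0 0;0 0 0 0;0 0 0 0;0 0 0 0" --jaw -0.36 --force 10

```text
clock: 8.65
tool_pos: [0.4355, 0.2575, 0.1652]
eef_rot: [0.76, 0.65, -0.0, 0.0]
contact_force: [-1.2, -0.5, -0.6]
opening: 0.679
finger_force: 0.0
```

Contact came as expected and the scraper is released. I'll retract straight up, then away from the board.

>>> send_rows --rows "0 0 -0.05 0;0 0 -0.12 0;0 0 -0.22 0;0 0 -0.34 0;0 0 -0.45 0;0 0 -0.5 0;-0.1 0 -0.5 0;-0.2 0 -0.5 0;-0.3 0 -0.5 0;-0.3 0 -0.5 0"

```text
clock: 9.48
tool_pos: [0.4204, 0.1619, 0.3147]
eef_rot: [0.762, 0.647, -0.003, 0.002]
contact_force: [-0.6, -0.1, 0.2]
opening: 0.685
finger_force: 0.0
```

>>> send_rows --rows "0 0 0 0;0 0 0 0;0 0 0 0;0 0 0 0;0 0 0 0;0 0 0 0;0 0 0 0;0 0 0 0;0 0 0 0;0 0 0 0"

```text
clock: 10.32
tool_pos: [0.4215, 0.1687, 0.3152]
eef_rot: [0.76, 0.65, 0.0, 0.0]
contact_force: [0.5, -0.1, -0.2]
opening: 0.682
finger_force: 0.0
```

```bash
python3 - <<'E'
from h import *
o=[]
def ms():
    p,W=cloud('wrist'); q=p.astype(int)
    r=(q[...,0]>90)&(q[...,1]<60)&(q[...,2]<60)&(abs(W[...,0]-.434)<.04)&(abs(W[...,1]-.255)<.05)
    t=W[r&(W[...,2]>.195)]; print(len(t),t.mean(0) if len(t) else 0,cv2.minAreaRect((t[:,:2]*1000).astype(np.float32)) if len(t) else 0)
p,d=snap('wrist'); ms(); w=p
for i in range(10): eyes.snapshot('side')
a,_=eyes.snapshot('side'); snap('wrist'); ms()
cv2.imwrite('pics/fin.png',np.hstack([cv2.resize(a[240:450,160:370,::-1],(400,400)),cv2.resize(w[...,::-1],(400,300))[:, :] if 0 else cv2.resize(w[:, 80:560,::-1],(400,400))]))
E
```

```text
1069 [0.4349 0.2554 0.2004] ((434.9146728515625, 255.3004608154297), (14.29773998260498, 35.197086334228516), 81.029052734375)
1076 [0.4348 0.2554 0.2005] ((434.96044921875, 255.2550811767578), (14.288166999816895, 35.253387451171875), 81.0400390625)
```

View pics/fin.png

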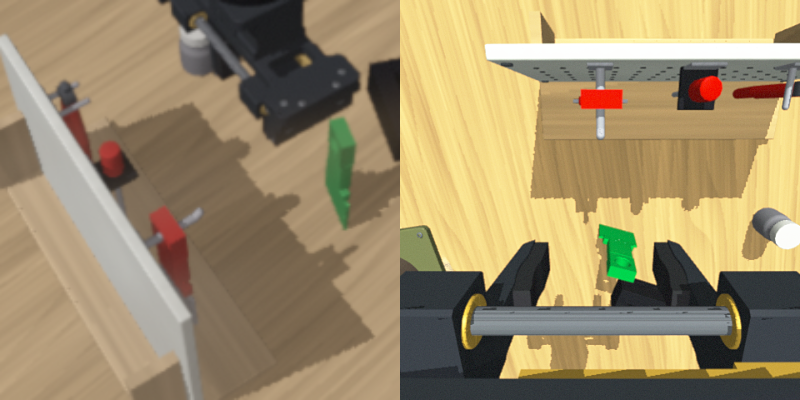

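The red scraper hangs on the peg (right half (600,98)), mid-bar and behind the tip, with the blade down. It stayed still between two readings, and the gripper is clear.

```bash
python3 -c "
from h import *
print(finish_job())"
```

```text
the job is handed in; nothing more can be done
None
```

The scraper now hangs by its handle hole on the empty peg, about 27 mm from the board behind the upturned tip, blade down and still; the gripper is clear, and the job was handed in at about 11 s of robot time.

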